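# Open the spring lid of a cuvette reader at the ward desk

## Task

Open the little white cuvette reader so that it can be loaded: press down the release tab at its front so that the spring lid pops up, then, with the fingertips under its raised front edge, push the lid up and over until it leans back fully open on its stop by itself. Grip nothing: the reader is only pressed and pushed, so it stays standing where it is, not lifted, tipped or shoved along, and the other things on the desk are left alone.

Things in the scene. Friction and masses are not known exactly. Their poses are not given: they have to be found in the camera images.
- reader: White plastic cuvette reader, loose on rubber feet, about 1.5 kg. Origin: centre of underside, on the desk; z up, -x its front (tab side), +x its back (lid hinge). Housing x -62 to 85 mm, y -75 to 75 mm, top z = 78 mm; low front step x -122 to -62 mm, y -55 to 55 mm, top z = 34 mm, below the tab. Dark display strip on top, -y side. Pushing hard on the opened lid slides or tips it.
- tab_pad (a point): Middle of the ridged pressing area on the tab's top face, at reader x = -106 mm, z = 54.5 mm at rest. Press here straight down. The tab is a light grey plate 42 mm wide (y), reader x -122 to -70 mm, over the low front step, hinged at its back on an axle along y at reader x = -70, z = 50 mm.
- tab (a joint): Angle of the release tab, rad: 0 at rest, 0.20 fully down (tab_pad then about 7 mm lower). It springs back; about 2 N at the pad starts it, about 5 to 6 N presses it fully down; the lid is let go at about 0.12 rad (pad 4 to 5 mm down).
- lid_hinge (a point): Lid's hinge axis (along the reader's y), at reader x = 58 mm, y = 0, z = 80 mm.
- lid_front (a point): Middle of the lid's front edge, on its underside, 116 mm from lid_hinge; moves with the lid (closed: reader x = -58, z = 81 mm). The lid is a flat light grey plate 114 mm long, 90 mm wide (y), 8 mm thick, 0.12 kg; a 40 mm wide, 4 mm thick lip reaches 7 mm farther at the middle of its front (123 mm from the hinge).
- lid (a joint): Lid angle, rad: 0 shut and latched. Released, a damped spring pin lifts it in about half a second to about 0.6, no farther; it rests there on the pin, front edge about 65 mm higher than shut. From there push it (about 1 N at the edge): below 1.57 (upright) it falls back onto the pin, beyond about 1.6 its weight takes it to its stop at 1.9, fully open, where it stays.
- dressing_tin: Stainless steel dressing tin with a knob on its lid, 114 x 164 x 74 mm, origin centre of underside; stands loose beside the reader, left or right of it. Leave alone.
- specimen_jar: Small white-labelled specimen jar with cap, 42 mm across, 58 mm high, origin centre of underside; stands beside the reader's housing on its +y side. Leave alone.
- stamp: Hand stamp, black foot 30 x 50 mm with a round wooden grip, 61 mm high, origin centre of underside; stands beside the reader's low front step, on its -y side. Leave alone.
- gel_bottle: White pump bottle of hand gel, 60 mm across, 158 mm high, origin centre of underside, behind the work. Leave alone.
- mug: White mug 80 mm across, 90 mm high, origin centre of underside, at the left. Leave alone.
- stapler: Black stapler 130 mm long, 45 mm high, origin centre of underside, at the left rear. Leave alone.
- pen: Black pen 140 mm long, lying on the open register at the right. Leave alone.
- tab_hook (a point): Top of the upright 36 mm wide hook that rises from the tab's axle and holds the lid's lip: reader x = -66, z = 91 mm at rest; its front face is at reader x = -75 mm. Pressing the tab swings it forward (-x) about 8 mm, off the lip. Keep clear of it when pressing.

How it is judged:
By the outcome, as a careful person would: the job done as asked, in the order asked, and still so for the second after the job is handed in, with the robot touching nothing.
It also fails if it takes over 48 s, if anything falls off the work surface, if the arm or the gripper's body presses on something with over 40 N, if the wrist force passes 120 N, or if a joint passes its speed limit or range.

## Robot

A 6-joint arm with a two-finger parallel gripper is mounted at the origin on the work surface. World frame = base frame: x ahead of the robot, y to its left, z up, the work surface at z = 0. Lengths are in m, angles in degrees, forces in N, time in s.
With the tool pointing down it reaches from about 0.25 to 0.725 m from the base axis. Payload 9.7 kg.
Tool frame: the origin (TCP) lies at the very end of the fingers, on their centre line; the grasp point (between the pads) lies 19 mm behind it; z points along the fingers, y is the line along which they close (so a half turn about z gives the same grasp; the last joint's range is limited). The gripper opens to 85 mm and grips with 20 to 120 N. Pads are 22 mm wide; open, the fingers measure 114 mm over their backs; the gripper's body (76 mm by 85 mm) begins 54 mm behind the grasp point. The pads swing forward as they close: fully open they stand 13 mm farther back than shut.
Start: joints at [68.583, 4.979, 10.078, 95.1, 0, 90], TCP at [0.201, 0.512, 0.231] pointing down, gripper open.
Joint ranges: [-179.16, 179.16], [-48.56, 103.87], [-65.8, 70.77], [-126.05, 130.52], [-82.76, 87.17], [-180, 180]. Speed limits (degrees/s): [127.2, 127.2, 147.25, 180, 180, 180].

## Interface

Orientations are given as [roll, pitch, yaw] about the fixed x, y, z axes, in that order (R = Rz(yaw) Ry(pitch) Rx(roll)).
In Python, from workcell import bot gives the robot as it stands.
- The arm moves only by the tool arm_command, never from a script. Its argument "series" is a list of rows, each a list of 4 numbers: the shift along the tool's x, y, z in m, then the turn about the tool's z in rad. A call has exactly 5 rows; each row is the pose to reach, as a shift and turn from the pose commanded when the call began, along the tool's axes at that moment; what a row does not reach only later rows make up. A row lasts 1/10 s, in which the tool goes at most 50 mm and 8.59 degrees, less where a joint would pass 70% of its speed; a pose out of reach is approached as far as the arm can. A call with a gripper value outside its range is refused whole. "hand" is the finger opening in m, from 0 to 0.0854, set as the call begins (left out, the last holds). The fingers move at their own pace and stop on an object; "grip_force" is the grip in N (left out, the last holds). Time passes only in rows, so rows that repeat a pose let the fingers close, or fill a call up. It gives the time, the measured TCP pose, the force, the opening and the grip force at its end, in the units of the state.
- bot.get_obs(): the state, without advancing time (a new reading comes with each control period).
- bot.camera(name): name is "scene" or "top"; returns a dict with "color" (480x640x3 uint8, blue, green, red), "camera_matrix" (3x3 intrinsics, pixels), "dist_coeffs" ([k1, k2, p1, p2, k3] as OpenCV has them; the pictures are not rectified), "xyz" and "orientation" of the camera in the world. Camera axes: x right, y up, looking along -z (the intrinsics and any distortion apply to the point x, -y, -z); pixel columns grow to the right and rows downward; lengths in m; the calibration is good to about 2 mm. A picture is of the moment at which its call begins. There is no depth.
- bot.job_done(): hands the job in; it is judged then, once.
Trained networks look in the newest picture that a camera, given by its name, has taken for a name from the list of things; names that differ only in an ending like _2 or _b are one class to them, and where a whole thing is asked for, a point or a joint stands for the part that bears it (a point fixed in the world has none). Each returns a list of dicts, best first, with "confidence" (0 to 1); they miss things now and then, are a little off and sometimes report something else, mostly with a low value. They report only what shows in the picture. A call takes as long as a camera call.
- bot.find_in(camera, target): "location" ([column, row] in pixels, amid what is visible of it).
- bot.mark_of(camera, target): "location" ([column, row] in pixels: a listed point, or the origin of a listed thing).
The state is a dict: "time": time; "q": joint angles; "qd": joint speeds; "joint_efforts": joint torques, N m; "ee_pos": TCP position; "tcp_rot": TCP orientation; "wrist_force": force on the tool from outside, world axes, zero at the start; "torque": the same for the moment, N m; "opening": finger opening in m; "grasp_force": force on a finger pad.
Only numpy, scipy, OpenCV 4.12 (cv2) and the standard library are available. Lean on these libraries where they do the work, as an engineer would, in place of code of your own. Each camera call takes 0.05 s, during which the arm holds its last target. There are 200 camera calls.

## Working session

There is one attempt and no reset: what is moved stays moved. The work goes in short steps, Python scripts to look and compute and a tool call to move; the robot and the scene stay as the last step left them, time stands still between calls to the robot, and variables do not carry over. Pictures are saved under pics/ and viewed, at most 10 in all, crops included, and the job is handed in when it is done.

Besides the shell and the picture viewer there is one more tool, called after "Call:" by a JSON object that holds its "op" and its "data". arm_command: Moves the arm, as the interface text tells. Its arguments: {"type":"object","properties":{"series":{"type":"array"},"hand":{"type":"number"},"grip_force":{"type":"number"}},"required":["series"]}

```bash
mkdir -p pics; ls
cat > h.py <<'E'
import numpy as np, cv2
from scipy.spatial.transform import Rotation as Ro
from scipy.optimize import least_squares
from workcell import bot
def R(o): return Ro.from_euler('xyz',o,degrees=True).as_matrix()
def proj(c,P):
    p=(np.atleast_2d(P)-c['xyz'])@R(c['orientation']); p=p*[1,-1,-1]
    return cv2.projectPoints(p.reshape(-1,1,3),np.zeros(3),np.zeros(3),np.array(c['camera_matrix'],float),np.array(c['dist_coeffs'],float))[0].reshape(-1,2)
def ray(c,uv,z):
    n=cv2.undistortPoints(np.array([[uv]],float),np.array(c['camera_matrix'],float),np.array(c['dist_coeffs'],float)).ravel()
    d=R(c['orientation'])@[n[0],-n[1],-1]; o=np.array(c['xyz'],float)
    return o+d*(z-o[2])/d[2]
E
python3 - <<'E'
from h import *
for n in ['top','scene']:
    c=bot.camera(n); cv2.imwrite(f'pics/{n}0.png',c['color']); print(n,np.round(c['xyz'],3),np.round(c['orientation'],1))
    for t,z in [('reader',0),('tab_pad',.0545),('lid_hinge',.08),('lid_front',.081),('tab_hook',.091),('dressing_tin',0),('specimen_jar',0),('stamp',0),('gel_bottle',0)]:
        for d in bot.mark_of(n,t)[:2]: print(t,np.round(d['location'],1),round(d['confidence'],2),np.round(ray(c,d['location'],z),4))
print(bot.get_obs())
E
```

```text
pics
top [0.294 0.014 1.415] [ 12.   -0.2 -93.8]
reader [404.4 261. ] 0.76 [ 0.5214 -0.1794  0.    ]
tab_pad [427.2 301.3] 0.76 [ 0.4207 -0.2134  0.0545]
tab_pad [525.7 256.5] 0.58 [ 0.5049 -0.4411  0.0545]
lid_hinge [397.2 232.9] 0.62 [ 0.5718 -0.1585  0.08  ]
lid_front [419.6 283. ] 0.93 [ 0.4585 -0.1966  0.081 ]
tab_hook [421.  280.6] 0.77 [ 0.4622 -0.1985  0.091 ]
tab_hook [526.  261.1] 0.74 [ 0.4892 -0.4282  0.091 ]
dressing_tin [249.2 258.9] 0.88 [0.5501 0.1763 0.    ]
specimen_jar [354.5 269.1] 0.77 [ 0.5103 -0.0635  0.    ]
stamp [458.4 285.6] 0.71 [ 0.4566 -0.2971  0.    ]
gel_bottle [296.5 168.1] 0.77 [0.7609 0.0555 0.    ]
scene [ 1.306 -0.227  0.907] [42.9 -0.1 71.9]
reader [237.9 263.9] 0.66 [ 0.5209 -0.1836  0.    ]
reader [281.6 249.2] 0.59 [ 0.5075 -0.0712  0.    ]
tab_pad [215.4 221.3] 0.62 [ 0.4165 -0.2119  0.0545]
lid_hinge [246.6 255.1] 0.85 [ 0.5709 -0.1638  0.08  ]
lid_hinge [365.6 318.9] 0.68 [0.8105 0.0269 0.08  ]
lid_front [222.5 226.5] 0.76 [ 0.4666 -0.1993  0.081 ]
tab_hook [220.6 221.2] 0.49 [ 0.4581 -0.2008  0.091 ]
dressing_tin [379.7 239.1] 0.9 [0.5508 
[... 247 characters left out ...]
0.2 318.1] 0.92 [0.7637 0.0618 0.    ]
{'time': 1.0, 'q': array([6.85832698e+01, 4.97771613e+00, 1.00781741e+01, 9.50975079e+01,
       1.79415160e-03, 9.00016456e+01]), 'qd': array([ 0.08516167, -0.00738475, -0.06627777,  0.02128348, -0.03688844,
        0.0793106 ]), 'joint_efforts': array([-3.37337005e-03, -5.20113194e+01,  4.64864624e+01,  2.03574447e-03,
       -2.82607298e-04,  2.24393688e-05]), 'ee_pos': array([0.20082703, 0.51203449, 0.23129515]), 'tcp_rot': array([ 1.79997050e+02, -1.79423633e-03,  1.58581624e+02]), 'wrist_force': array([0.37696074, 0.04289431, 0.38738117]), 'torque': array([-0.02059742, -0.02468493, -0.00246666]), 'grasp_force': 0.0, 'opening': 0.08501851566232509}
```

```bash
cat >> h.py <<'E'
M={'reader':(0,0,0),'tab_pad':(-.106,0,.0545),'lid_hinge':(.058,0,.08),'lid_front':(-.058,0,.081),'tab_hook':(-.066,0,.091)}
def rd(p,pose):
    a=pose[2]; p=np.atleast_2d(p); return np.c_[pose[0]+np.cos(a)*p[:,0]-np.sin(a)*p[:,1],pose[1]+np.sin(a)*p[:,0]+np.cos(a)*p[:,1],p[:,2]]
def shift(P,yaw):
    o=bot.get_obs(); r=R(o['tcp_rot'])
    t=(r.T@R([180,0,yaw])); print('t',round(o['time'],2),'at',np.round(o['ee_pos'],4),'shift',np.round(r.T@(np.array(P)-o['ee_pos']),4),'turn',round(np.arctan2(t[1,0],t[0,0]),3))
E
python3 - <<'E'
from h import *
obs=[]
for n in ['top','scene']:
    c=bot.camera(n)
    for t in M:
        d=[d for d in bot.mark_of(n,t) if np.hypot(*(ray(c,d['location'],M[t][2])[:2]-[.515,-.18]))<.13]
        if d: obs.append((c,M[t],d[0]['location'],n+t))
f=lambda p:np.ravel([proj(c,rd(m,p))[0]-l for c,m,l,_ in obs])
s=least_squares(f,[.52,-.18,.32],loss='soft_l1',x_scale=[.01,.01,.1]); p=s.x
print(p,np.degrees(p[2])); print(np.round(f(p).reshape(-1,2),1)); np.save('pose.npy',p)
P=rd((-.108,0,.17),p)[0]; shift(P,np.degrees(p[2])+180)
im=[]
for n in ['top','scene']:
    c=[o[0] for o in obs if o[3].startswith(n)][0]; i=c['color'].copy()
    for b in [[(-.062,-.075,.078),(.085,-.075,.078),(.085,.075,.078),(-.062,.075,.078)],[(-.122,-.055,.034),(-.062,-.055,.034),(-.062,.055,.034),(-.122,.055,.034)]]:
        cv2.polylines(i,[np.int32(proj(c,rd(b,p)).round())],True,(0,0,255),1)
    u,v=proj(c,rd((-.02,0,.05),p))[0].astype(int); im.append(cv2.resize(i[v-75:v+75,u-100:u+100],(400,300),interpolation=cv2.INTER_CUBIC))
cv2.imwrite('pics/fit.png',np.hstack(im))
E
```

```text
[ 0.51838696 -0.17980077  0.3331905 ] 19.09040917077664
[[-0.1 -0.2]
 [-0.4  0.4]
 [ 0.1  0.2]
 [ 0.2  0.8]
 [ 1.7 -0.6]
 [-1.9 -1.3]
 [ 0.3  0.6]
 [ 1.7  2.7]
 [ 1.5  0.4]
 [-0.3 -0.5]]
t 1.6 at [0.2008 0.512  0.2313] shift [-0.4661 -0.5982  0.0613] turn -0.707
```

View pics/fit.png

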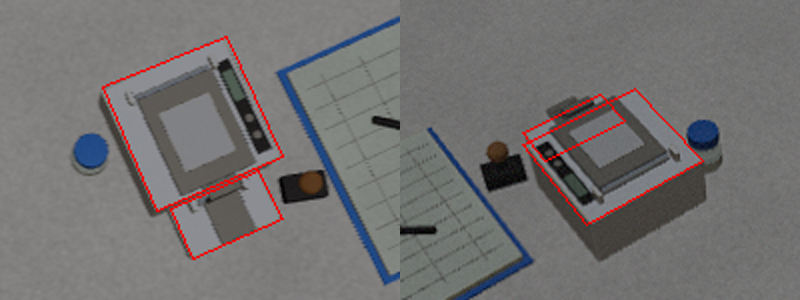

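View pics/scene0.png

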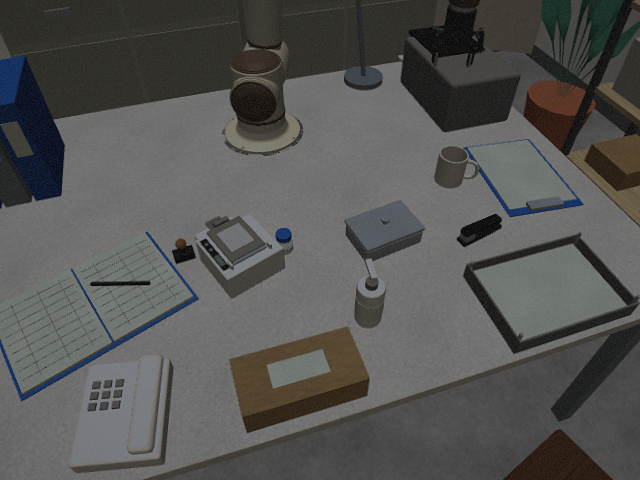

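The overlay of the fitted reader pose (yaw 19.1°) matches its edges in both views. The scene view shows the gripper at (460,40) above a dark box, so I lift first and then cross over.

Call:
{"op": "arm_command", "data": {"series": [[0,0,-0.04,0],[-0.02,-0.03,-0.06,-0.1],[-0.05,-0.065,-0.06,-0.2],[-0.08,-0.1,-0.06,-0.3],[-0.11,-0.14,-0.06,-0.4]], "hand": 0, "grip_force": 20}}

```text
time: 2.1
ee_pos: [0.2523, 0.3403, 0.2912]
tcp_rot: [180.0, 0.0, -178.2]
wrist_force: [1.8, -1.0, 1.0]
opening: 0.0126
grasp_force: 0.0
```

Run:
```python
from h import *
p=np.load('pose.npy'); shift(rd((-.108,0,.17),p)[0],np.degrees(p[2])+180); print(bot.get_obs()['tcp_rot'])
```

```text
t 2.1 at [0.2523 0.3403 0.2912] shift [-0.1465 -0.5603  0.1211] turn -0.302
[ 1.79991686e+02  1.45169056e-02 -1.78207652e+02]
```

Call:
{"op": "arm_command", "data": {"series": [[-0.012,-0.046,0,-0.1],[-0.024,-0.092,0,-0.2],[-0.036,-0.138,0,-0.302],[-0.048,-0.184,0,-0.302],[-0.06,-0.23,0,-0.302]]}}

```text
time: 2.6
ee_pos: [0.318, 0.1114, 0.2915]
tcp_rot: [-180.0, 0.1, -161.1]
wrist_force: [0.7, 0.4, 0.2]
opening: 0.0002
grasp_force: 0.0
```

Run:
```python
from h import *
p=np.load('pose.npy'); shift(rd((-.108,0,.17),p)[0],np.degrees(p[2])+180)
```

```text
t 2.6 at [0.318  0.1114 0.2915] shift [ 0.0127 -0.3408  0.1215] turn -0.004
```

Call:
{"op": "arm_command", "data": {"series": [[0.003,-0.046,0,0],[0.006,-0.092,0,0],[0.009,-0.138,0,0],[0.012,-0.184,0,0],[0.012,-0.23,0,0]]}}

```text
time: 3.1
ee_pos: [0.3807, -0.1106, 0.2917]
tcp_rot: [-180.0, 0.1, -161.2]
wrist_force: [1.4, 0.9, 0.0]
opening: -0.0
grasp_force: 0.0
```

Call:
{"op": "arm_command", "data": {"series": [[0,-0.04,0.02,0],[0,-0.08,0.05,0],[0,-0.1,0.08,0],[0,-0.105,0.11,0],[0,-0.105,0.121,0]]}}

```text
time: 3.6
ee_pos: [0.4137, -0.2081, 0.1672]
tcp_rot: [179.8, -0.2, -161.3]
wrist_force: [-0.6, 0.5, -0.5]
opening: -0.0001
grasp_force: 0.0
```

Call:
{"op": "arm_command", "data": {"series": [[0,0,0,0],[0,0,0,0],[0,0,0,0],[0,0,0,0],[0,0,0,0]]}}

```text
time: 4.1
ee_pos: [0.4151, -0.2077, 0.1712]
tcp_rot: [-179.9, 0.1, -161.2]
wrist_force: [-0.4, -0.8, 0.1]
opening: -0.0001
grasp_force: 0.0
```

Run:
```python
from h import *
p=np.load('pose.npy'); shift(rd((-.108,0,.07),p)[0],np.degrees(p[2])+180)
im=[]
for n in ['top','scene']:
    c=bot.camera(n); i=c['color'].copy()
    for t,z in [('reader',0),('tab_pad',.0545),('tab_hook',.091),('lid_hinge',.08)]:
        for d in bot.mark_of(n,t)[:1]: print(n,t,round(d['confidence'],2),np.round(ray(c,d['location'],z)-rd(M[t],p)[0],4))
    u,v=proj(c,rd((-.08,0,.08),p))[0].astype(int); im.append(cv2.resize(i[v-75:v+75,u-100:u+100],(400,300),interpolation=cv2.INTER_CUBIC))
cv2.imwrite('pics/above.png',np.hstack(im)); print(bot.get_obs()['wrist_force'])
```

```text
t 4.1 at [ 0.4151 -0.2077  0.1712] shift [ 0.0013 -0.0073  0.1012] turn -0.004
top reader 0.58 [ 0.0012 -0.0025  0.    ]
top tab_hook 0.65 [ 0.0018  0.0027 -0.    ]
top lid_hinge 0.78 [0.0052 0.0039 0.    ]
scene tab_pad 0.49 [ 0.0013  0.0016 -0.    ]
scene tab_hook 0.57 [ 0.0092  0.0001 -0.    ]
scene lid_hinge 0.58 [-0.002   0.0006  0.    ]
[-0.25695014 -0.55164398  0.30310641]
```

View pics/above.png

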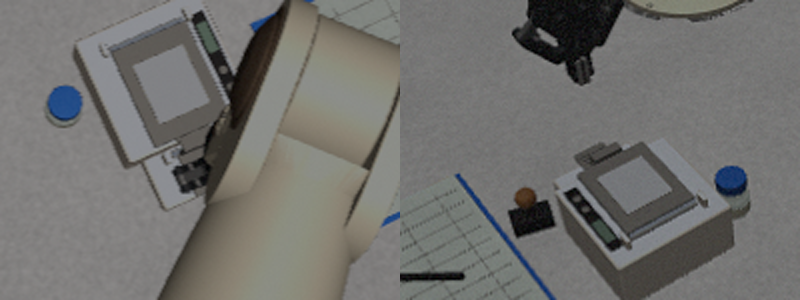

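Call:
{"op": "arm_command", "data": {"series": [[0.002,-0.007,0.025,0],[0.002,-0.007,0.06,0],[0.002,-0.007,0.09,0],[0.002,-0.007,0.1,0],[0.002,-0.007,0.1,0]]}}

```text
time: 5.1
ee_pos: [0.4144, -0.2147, 0.0694]
tcp_rot: [179.9, -0.1, -161.2]
wrist_force: [0.6, 0.4, 0.1]
opening: 0.0002
grasp_force: 0.0
```

Call:
{"op": "arm_command", "data": {"series": [[0,0,0.004,0],[0,0,0.008,0],[0,0,0.011,0],[0,0,0.013,0],[0,0,0.015,0]]}}

```text
time: 5.6
ee_pos: [0.4152, -0.2152, 0.0554]
tcp_rot: [-180.0, 0.0, -161.2]
wrist_force: [-0.5, 0.1, -0.2]
opening: 0.0
grasp_force: 0.0
```

Run:
```python
from h import *
p=np.load('pose.npy'); shift(rd((-.108,0,.0475),p)[0],np.degrees(p[2])+180);print(bot.get_obs()['wrist_force'])
```

```text
t 5.6 at [ 0.4152 -0.2152  0.0554] shift [-0.001  -0.0003  0.0079] turn -0.005
[-0.45849066  0.08312423 -0.19245571]
```

Call:
{"op": "arm_command", "data": {"series": [[0,0,0.002,0],[0,0,0.004,0],[0,0,0.005,0],[0,0,0.006,0],[0,0,0.0065,0]]}}

```text
time: 6.1
ee_pos: [0.4151, -0.2152, 0.0489]
tcp_rot: [-180.0, -0.0, -161.2]
wrist_force: [-2.7, -0.7, 5.5]
opening: -0.0
grasp_force: 2.7
```

Call:
{"op": "arm_command", "data": {"series": [[0,0,0,0],[0,0,0,0],[0,0,0,0],[0,0,0,0],[0,0,0,0]]}}

```text
time: 6.6
ee_pos: [0.4151, -0.2152, 0.0488]
tcp_rot: [-180.0, -0.0, -161.2]
wrist_force: [-3.1, -1.9, 5.3]
opening: 0.0001
grasp_force: 2.7
```

Run:
```python
from h import *
p=np.load('pose.npy'); shift(rd((-.108,0,.0475),p)[0],np.degrees(p[2])+180)
c=bot.camera('scene'); i=c['color']
for d in bot.mark_of('scene','lid_front')[:2]: print(d)
print(proj(c,rd([(-.058,0,.081),(-.038,0,.146)],p)))
u,v=proj(c,rd((-.03,0,.1),p))[0].astype(int); cv2.imwrite('pics/press.png',cv2.resize(i[v-75:v+75,u-100:u+100],(600,450),interpolation=cv2.INTER_CUBIC))
```

```text
t 6.6 at [ 0.4151 -0.2152  0.0488] shift [-0.0012 -0.0004  0.0013] turn -0.005
{'location': [222.2, 211.0], 'confidence': 0.78}
{'location': [122.4, 284.6], 'confidence': 0.65}
[[222.4780815  225.57478509]
 [222.59807509 210.32579085]]
```

View pics/press.png

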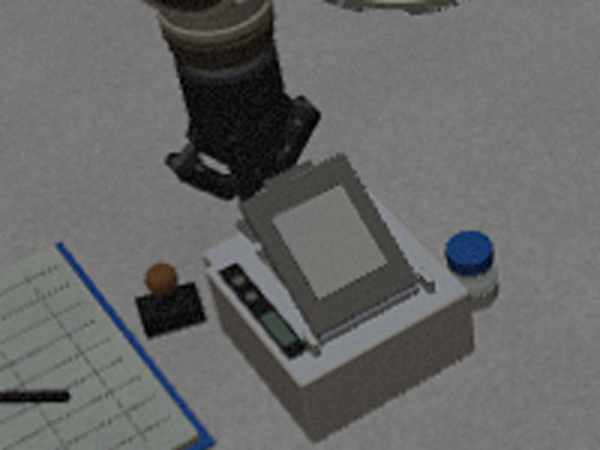

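The picture shows the lid popped up: its lip is at about (222,211) in the full image, matching 0.6 rad. Next I go up in front of the lip and approach it.

Call:
{"op": "arm_command", "data": {"series": [[0,0,-0.01,0],[0,0,-0.03,0],[0,0,-0.055,0],[0,0,-0.075,0],[0,0,-0.083,0]]}}

```text
time: 7.2
ee_pos: [0.416, -0.2152, 0.134]
tcp_rot: [-179.9, 0.1, -161.2]
wrist_force: [0.3, -0.1, -0.2]
opening: -0.0002
grasp_force: 0.0
```

Call:
{"op": "arm_command", "data": {"series": [[-0.01,0,0,0],[-0.022,0,0,0],[-0.034,0,0,0],[-0.042,0,0,0],[-0.046,0,0,0]]}}

```text
time: 7.7
ee_pos: [0.4594, -0.1996, 0.1309]
tcp_rot: [179.9, -0.1, -161.1]
wrist_force: [0.6, 0.3, 0.4]
opening: -0.0001
grasp_force: 0.0
```

```bash
cat > w.py <<'E'
from h import *
p=np.load('pose.npy');o=bot.get_obs();d=o['ee_pos']-[p[0],p[1],0];a=p[2]
print(round(o['time'],2),'reader frame tcp',np.round([np.cos(a)*d[0]+np.sin(a)*d[1],-np.sin(a)*d[0]+np.cos(a)*d[1],d[2]],4),np.round(o['wrist_force'],1))
E
python3 w.py
```

```text
7.7 reader frame tcp [-0.0623  0.0005  0.1309] [0.6 0.3 0.4]
```

Call:
{"op": "arm_command", "data": {"series": [[-0.005,0,0,0],[-0.009,0,-0.002,0],[-0.013,0,-0.007,0],[-0.018,0,-0.013,0],[-0.023,0,-0.019,0]]}}

```text
time: 8.2
ee_pos: [0.4809, -0.1928, 0.1516]
tcp_rot: [-180.0, 0.0, -161.2]
wrist_force: [0.5, 0.0, 0.1]
opening: 0.0001
grasp_force: 0.2
```

```bash
python3 w.py
python3 - <<'E'
from h import *
p=np.load('pose.npy')
c=bot.camera('scene'); i=c['color']
print(bot.mark_of('scene','lid_front')[:2])
for t in [.6,.7,.8,.9]: print(t,proj(c,rd((.058-.116*np.cos(t),0,.08+.116*np.sin(t)),p)))
u,v=proj(c,rd((-.03,0,.13),p))[0].astype(int); cv2.imwrite('pics/push1.png',cv2.resize(i[v-75:v+75,u-100:u+100],(600,450),interpolation=cv2.INTER_CUBIC))
E
```

```text
8.2 reader frame tcp [-3.970e-02 -1.000e-04  1.516e-01] [0.5 0.  0.1]
[{'location': [224.4, 206.2], 'confidence': 0.66}, {'location': [214.2, 222.3], 'confidence': 0.56}]
0.6 [[222.68803694 210.55202185]]
0.7 [[223.63163486 209.29156579]]
0.8 [[224.84154495 208.47498019]]
0.9 [[226.31301732 208.12390307]]
```

View pics/push1.png

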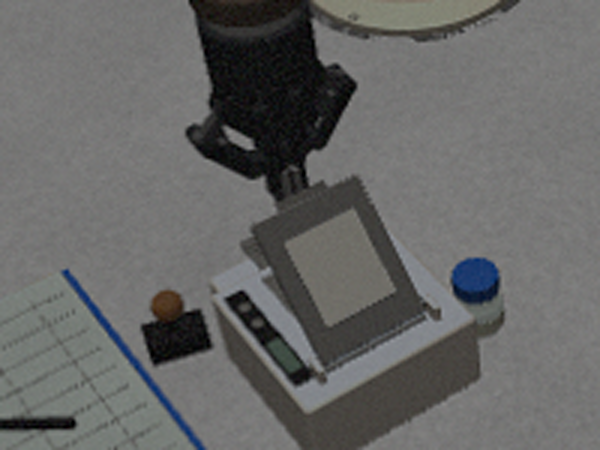

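The tips sit behind the lip, and the lid has risen with them to about 0.8 rad. I continue along the arc.

Call:
{"op": "arm_command", "data": {"series": [[-0.01,0,-0.008,0],[-0.02,0,-0.015,0],[-0.03,0,-0.02,0],[-0.04,0,-0.025,0],[-0.048,0,-0.028,0]]}}

```text
time: 8.8
ee_pos: [0.5267, -0.1771, 0.1791]
tcp_rot: [-180.0, 0.0, -161.2]
wrist_force: [-0.4, -0.0, -0.3]
opening: -0.0002
grasp_force: 0.1
```

```bash
python3 w.py
```

```text
8.8 reader frame tcp [ 0.0087 -0.0002  0.1791] [-0.4 -0.  -0.3]
```

Call:
{"op": "arm_command", "data": {"series": [[-0.009,0,-0.003,0],[-0.018,0,-0.005,0],[-0.027,0,-0.006,0],[-0.034,0,-0.007,0],[-0.04,0,-0.007,0]]}}

```text
time: 9.3
ee_pos: [0.5643, -0.1642, 0.1857]
tcp_rot: [180.0, -0.0, -161.2]
wrist_force: [0.9, -0.2, 0.9]
opening: 0.0002
grasp_force: 0.0
```

Call:
{"op": "arm_command", "data": {"series": [[-0.004,0,0,0],[-0.008,0,0,0],[-0.012,0,0,0],[-0.015,0,0,0],[-0.017,0,0,0]]}}

```text
time: 9.8
ee_pos: [0.58, -0.1589, 0.1858]
tcp_rot: [180.0, 0.0, -161.2]
wrist_force: [-0.2, -1.1, 0.3]
opening: 0.0
grasp_force: 0.0
```

```bash
python3 w.py
python3 - <<'E'
from h import *
p=np.load('pose.npy')
c=bot.camera('scene'); i=c['color']
u,v=proj(c,rd((.03,0,.13),p))[0].astype(int); cv2.imwrite('pics/push2.png',cv2.resize(i[v-75:v+75,u-100:u+100],(600,450),interpolation=cv2.INTER_CUBIC))
E
```

```text
9.8 reader frame tcp [ 0.0651 -0.0005  0.1858] [-0.2 -1.1  0.3]
```

View pics/push2.png

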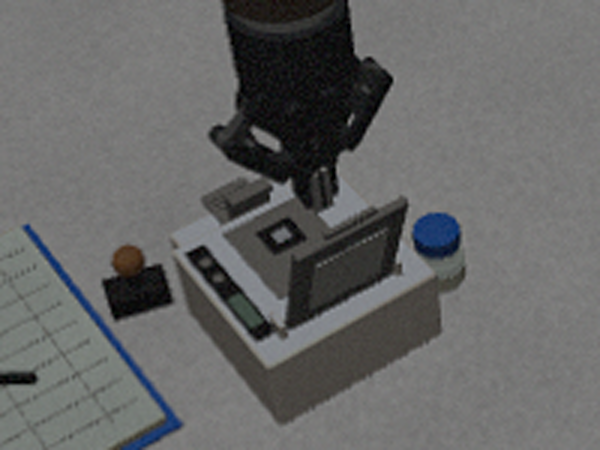

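The lid leans back past the fingers, fully open at its stop, with the cuvette well at about (283,235) in the crop visible. I back off to the front and up, then check.

Call:
{"op": "arm_command", "data": {"series": [[0.015,0,0,0],[0.04,0,-0.01,0],[0.07,0,-0.04,0],[0.1,0,-0.07,0],[0.12,0,-0.09,0]]}}

```text
time: 10.35
ee_pos: [0.4647, -0.1981, 0.2783]
tcp_rot: [-179.9, 0.1, -161.2]
wrist_force: [0.2, -0.0, 0.5]
opening: 0.0001
grasp_force: 0.0
```

Call:
{"op": "arm_command", "data": {"series": [[0.03,0,-0.01,0],[0.06,0,-0.02,0],[0.07,0,-0.02,0],[0.07,0,-0.02,0],[0.07,0,-0.02,0]]}}

```text
time: 10.85
ee_pos: [0.4004, -0.2202, 0.2953]
tcp_rot: [180.0, 0.0, -161.2]
wrist_force: [-0.3, 0.4, 0.2]
opening: -0.0004
grasp_force: 0.0
```

Call:
{"op": "arm_command", "data": {"series": [[0,0,0,0],[0,0,0,0],[0,0,0,0],[0,0,0,0],[0,0,0,0]]}}

```text
time: 11.35
ee_pos: [0.4001, -0.2202, 0.2957]
tcp_rot: [180.0, -0.0, -161.2]
wrist_force: [0.1, 0.2, -0.0]
opening: -0.0
grasp_force: 0.0
```

```bash
python3 w.py
python3 - <<'E'
from h import *
p=np.load('pose.npy')
c=bot.camera('scene'); i=c['color']
print(bot.mark_of('scene','lid_front')[:1],proj(c,rd((.058-.116*np.cos(1.9),0,.08+.116*np.sin(1.9)),p)))
cv2.polylines(i,[np.int32(proj(c,rd([(-.062,-.075,.078),(.085,-.075,.078),(.085,.075,.078),(-.062,.075,.078)],p)).round())],True,(0,0,255),1)
u,v=proj(c,rd((.03,0,.13),p))[0].astype(int); cv2.imwrite('pics/end.png',cv2.resize(i[v-75:v+75,u-100:u+100],(600,450),interpolation=cv2.INTER_CUBIC))
E
```

```text
11.35 reader frame tcp [-0.125   0.0005  0.2957] [ 0.1  0.2 -0. ]
[{'location': [475.5, 231.7], 'confidence': 0.22}] [[251.82115067 231.10937384]]
```

View pics/end.png

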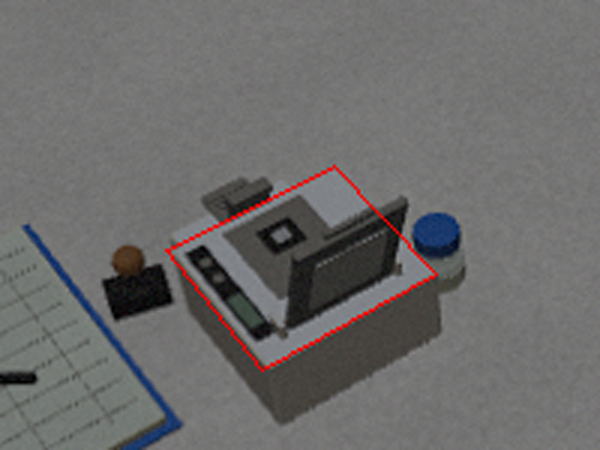

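The final view shows the lid open on its stop, the reader where it was fitted and the stamp and jar in place.

```bash
python3 -c "
from workcell import bot
print(bot.job_done())"
```

```text
the job is handed in; nothing more can be done
None
```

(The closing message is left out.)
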